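Press two flanged bushings home and close them with their cover

ROBOT

A 7-joint arm with a two-finger parallel gripper is mounted at the origin on a cart in front of the work surface, level with it; the furniture and walls round the work are solid. World frame = base frame: x ahead of the robot, y to its left, z up, the work surface at z = 0. Lengths are in mm, angles in rad, forces in N, time in s.
With the tool pointing down it reaches from about 400 to 850 mm from the base axis. Payload 4.4 kg.
Tool frame: the origin (TCP) lies midway between the tips of the shut fingers; the grasp point (between the pads) lies 19 mm behind it; z points along the fingers, y is the line along which they close (so a half turn about z gives the same grasp; the last joint's range is limited). The gripper opens to 94 mm and grips with 3 to 60 N. Pads are 16 mm wide; open, the fingers measure 119 mm over their backs; the gripper's body (75 mm by 177 mm) begins 78 mm behind the grasp point.
Start: joints at [-1.269, 0.628, 0.038, 1.517, -0.027, 0.996, -0.02], TCP at [233.693, 606.552, 205.478] pointing down, gripper open.
Joint ranges: [-3.06, 3.06], [-0.37, 2.12], [-1.25, 1.32], [0.18, 2.47], [-1.1, 4.24], [0.23, 1.98], [-2.94, 2.94]. Speed limits (rad/s): [2.57, 2.57, 3.14, 3.14, 3.14, 3.14, 3.14].

INTERFACE

Orientations are given as a unit quaternion [x, y, z, w].
In Python, from bench import bot gives the robot as it stands.
- The arm moves only by the shell command python3 -m crank 'ROWS' [OPENING] [FORCE]. ROWS is JSON, a list of rows, each a list of 6 numbers: the shift along the world's x, y, z in units of 40 mm (1.0 is 40 mm), then the turn, a rotation vector about the world's x, y, z in units of 8 degrees (1.0 is 8 degrees). A call has 1 to 20 rows; each row shifts and turns the commanded pose from where the row before left it; what a row does not reach is not made up. A row lasts 1/10 s, in which the tool goes at most 50 mm and 8.59 degrees, less where a joint would pass 70% of its speed; a pose out of reach is approached as far as the arm can. A call is refused whole if a number of a shift passes 1 or a number of a turn 1, either way. A call with a gripper value outside its range is refused whole. OPENING is the closure, from 0 (fully open) to 1 (shut), set as the call begins (- or left out, the last holds). The fingers move at their own pace and stop on an object; FORCE is the grip in N (left out, the last holds). Time passes only in rows, so rows that do not move let the fingers close. It gives the time, the measured TCP pose, the force, the opening and the grip force at its end, in the units of the state.
- bot.observe(): the state, without advancing time (a new reading comes with each control period).
- bot.read_camera(name): name is "scene" or "top" or "wrist"; returns the picture (400x640x3 uint8, blue, green, red); there is no depth.
- bot.camera_params(name): a dict with "fx", "fy", "cx", "cy" (pixels), "R" (3x3) and "t" (3): a world point X has camera coordinates R X + t; the wrist camera has in their place "tool_from_camera" (4x4, takes a point from camera to tool coordinates, whose origin is the TCP and whose axes are the flange's). Camera axes: x right, y down, z forward; pixel columns grow to the right and rows downward; lengths in mm; the calibration is good to about 2 mm. A picture is of the moment at which its call begins: read the wrist's pose just before it. camera_params takes no time and is no camera call.
- bot.hand_in(): hands the job in; it is judged then, once.
The state is a dict: "time": time; "q": joint angles; "dq": joint speeds; "joint_torque": joint torques, N m; "eef_pos": TCP position; "orientation": TCP orientation; "wrist_force": force on the tool from outside, world axes, zero at the start; "wrist_torque": the same for the moment, N m; "grip_width": finger opening in mm; "grip_force": force on a finger pad.
Only numpy, scipy, OpenCV 4.12 (cv2) and the standard library are available. Lean on these libraries where they do the work, as an engineer would, in place of code of your own. Each camera call takes 0.05 s, during which the arm holds its last target. There are 200 camera calls.

TASK

Two brass bushings stand half-way out of the sloping face of the fixture. Press each one in until you feel it come up hard on its shoulder, and stop there without ramming it; only then lay the cover over both, flat in the pocket of the sloping face with its grip bar outward, and let go. Leave the round pot and the two loose rubber moulds beside the work as they are.

Things in the scene. Friction and masses are not known exactly. Their poses are not given: they have to be found in the camera images.
- fixture: Fixed stand on the bench: dark steel base plate 120 x 150 mm carrying an aluminium head, 76 x 130 mm, whose top face slopes at 25 degrees and looks to the front (the stand's -x, roughly to the robot). Origin at the centre of the base plate's underside, z up.
- seat (a point): Centre of the pocket floor in the fixture's sloping face, 70 mm above the bench. z points straight out of the face (25 degrees off vertical, to the front), x up the slope, y level along the face. Pocket 54 mm (x) by 108 mm (y), flat floor, with a rim 11 mm wide and 7 mm high all round. The two bushings stand in its floor at x = 0, y = +27 and -27 mm.
- bush_left (a joint): How far the bushing at y = +27 mm of the seat is pressed in, m along the seat's -z: 0 = 14 mm short of home, 0.014 = home on its shoulder. Starts between 0 and 0.006. It moves stiffly (about 8 N, stays where it is left); at home a stiff washer stops it and the force climbs 20 N per mm. More than 60 N on it is ramming.
- bush_right (a joint): The same for the bushing at y = -27 mm of the seat.
- bush_left_top (a point): Centre of the flat top of the brass bushing at y = +27 mm of the seat (axes as the seat's). Flange 28 mm across, 4 mm thick, 11 mm hole in the middle. Closed fingertips pressing its middle along the seat's -z bridge the hole. Its top is 18.5 mm above the pocket floor at joint value 0 and 4.5 mm above it at home.
- bush_right_top (a point): The same for the bushing at y = -27 mm of the seat.
- cover_grip (a point): Middle of the cover's dark grip bar, 27 mm above the cover's underside; axes as the cover's. The bar is 40 mm along x, 12 mm thick across y, and reaches from 10 to 40 mm above the underside. With the cover in place this point is 27 mm out from the seat, in line with it.
- cover: Loose steel cover, a plate 50 mm (x) by 104 mm (y), 10 mm thick, 110 to 220 g, flat on the bench at the start; origin at the centre of its underside, z out of its top. A 5 mm wide skirt round the underside lets it clear pressed-in flanges by 1.5 mm. It fits the pocket with 2 mm of room on each side, either way round, and may slide down against the rim.
- talc_pot: White round open pot, 71 mm across, 45 mm high; origin at the centre of its underside. Bystander.
- spare_mould: Pink rubber mould block, 80 x 57 x 23 mm, lying on the bench; origin at the centre of its underside. Bystander.
- open_mould: Half rubber mould, dark pink on cream, 86 x 66 x 24 mm, lying on the bench; origin at the centre of its underside. Bystander.

How it is judged:
By the outcome, as a careful person would: the job done as asked, in the order asked, and still so for the second after the job is handed in, with the robot touching nothing.
It also fails if it takes over 53 s, if anything falls off the work surface, if the arm or the gripper's body presses on something with over 40 N, if the wrist force passes 120 N, or if a joint passes its speed limit or range.

## Working session

There is one attempt and no reset: what is moved stays moved. The work goes in short steps, Python scripts to look and compute and a shell command to move; the robot and the scene stay as the last step left them, time stands still between calls to the robot, and variables do not carry over. Pictures are saved under pics/ and viewed, at most 10 in all, crops included, and the job is handed in when it is done.

```bash
mkdir -p pics; ls
python3 - <<'E'
from bench import bot
import cv2,json
s=bot.observe();print({k:s[k] for k in('time','eef_pos','orientation','grip_width','wrist_force')})
for n in('scene','top'):
    cv2.imwrite(f'pics/{n}0.png',bot.read_camera(n))
    p=bot.camera_params(n);print(n,p)
print(bot.camera_params('wrist'))
E
```

```text
pics
{'time': 0.0, 'eef_pos': array([233.46354894, 605.9524096 , 204.57981614]), 'orientation': array([ 1.82862590e-01,  9.83138061e-01, -8.96248731e-04, -1.54901397e-04]), 'grip_width': 94.16007476788104, 'wrist_force': array([-0.49247377,  0.27217236,  0.48084638])}
scene {'fx': 426.9523888979068, 'fy': 426.9523888979068, 'cx': 319.50246728562877, 'cy': 206.00977416714173, 'R': array([[ 0.90338253, -0.4288244 , -0.00310608],
       [-0.30849701, -0.64482973, -0.69930267],
       [ 0.29787516,  0.63269602, -0.71481895]]), 't': array([-454.99995399,  214.94361506, 1122.79048023])}
top {'fx': 411.49715635687596, 'fy': 411.49715635687596, 'cx': 319.966585096072, 'cy': 199.44356309279826, 'R': array([[-0.01235797, -0.99967917,  0.02210966],
       [-0.98849721,  0.00888059, -0.15097816],
       [ 0.15073338, -0.02372112, -0.98828981]]), 't': array([  -7.90293893,  508.33332702, 1104.35404742])}
{'fx': 287.1091582722112, 'fy': 287.1091582722112, 'cx': 322.24393214100775, 'cy': 199.1166022587699, 'tool_from_camera': array([[-6.44424253e-04, -9.61107473e-01, -2.76173877e-01,
         8.09877845e+01],
       [ 9.99999695e-01, -7.41403017e-04,  2.46742831e-04,
        -4.58012165e-01],
       [-4.41902524e-04, -2.76173633e-01,  9.61107657e-01,
        -1.78511977e+02],
       [ 0.00000000e+00,  0.00000000e+00,  0.00000000e+00,
         1.00000000e+00]])}
```

View pics/scene0.png

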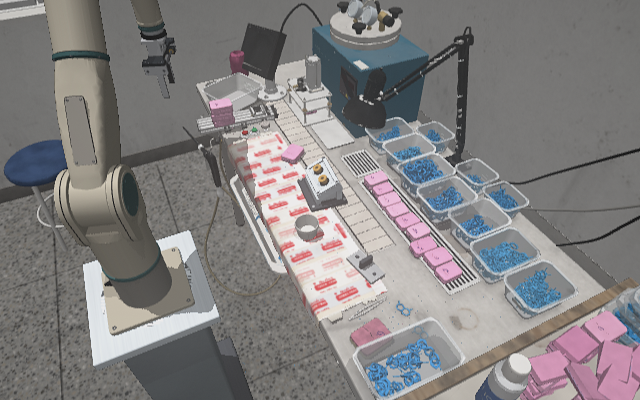

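View pics/top0.png

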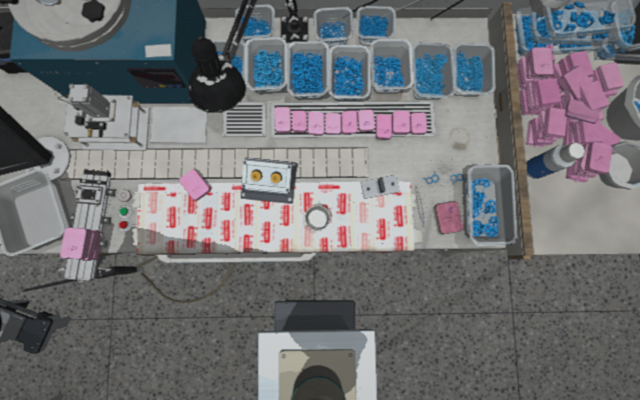

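The top view shows the fixture near (268,178) with bushings at (256,176) and (277,177), the cover at (380,186), the pot at (318,217), and the moulds at (194,183) and (449,217). I'll enlarge these.

Run:
```python
import cv2,numpy as np
t=cv2.imread('pics/top0.png');s=cv2.imread('pics/scene0.png')
a=cv2.resize(t[148:210,230:310],None,fx=5,fy=5,interpolation=cv2.INTER_CUBIC) #400x310
b=cv2.resize(t[165:205,350:410],None,fx=6,fy=6,interpolation=cv2.INTER_CUBIC) #360x240
c=cv2.resize(s[150:215,290:355],None,fx=4,fy=4,interpolation=cv2.INTER_CUBIC) #260
d=cv2.resize(s[240:290,335:395],None,fx=5,fy=5,interpolation=cv2.INTER_CUBIC) #300x250
o=np.zeros((600,800,3),np.uint8)
o[:310,:400]=a;o[:240,420:780]=b;o[320:580,:260]=c;o[320:570,420:720]=d
cv2.imwrite('pics/comp.png',o)
```

```text
(no output)
```

View pics/comp.png

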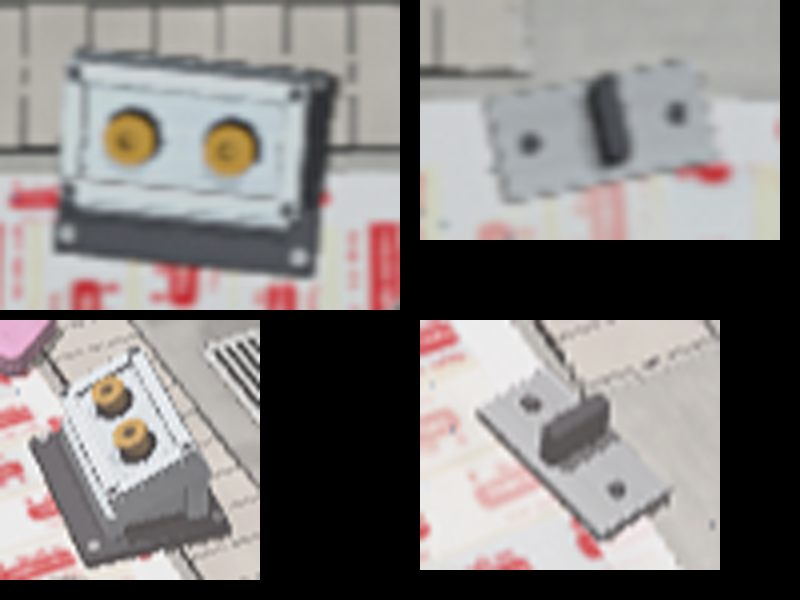

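Crops: brass tops at (131,138) and (231,149), and the cover plate with the bar across it at (607,120). Fitting both poses from the two views now.

```bash
cat > h.py <<'E'
import numpy as np
from bench import bot
from scipy.optimize import least_squares
from scipy.spatial.transform import Rotation as Ro
def proj(p,X): # static cam
    c=np.atleast_2d(X)@np.array(p['R']).T+p['t']; return c[:,:2]/c[:,2:]*[p['fx'],p['fy']]+[p['cx'],p['cy']]
def wristp(s):
    p=dict(bot.camera_params('wrist'));T=np.eye(4);T[:3,:3]=Ro.from_quat(s['orientation']).as_matrix();T[:3,3]=s['eef_pos']
    M=np.linalg.inv(T@p['tool_from_camera']);p['R']=M[:3,:3];p['t']=M[:3,3];return p
def seatR(yaw): return Ro.from_euler('z',yaw).as_matrix()@Ro.from_euler('y',-25,degrees=True).as_matrix()
def seat(x,y,yaw,P): return np.atleast_2d(P)@seatR(yaw).T+[x,y,70]
def cover(x,y,yaw,P): return np.atleast_2d(P)@Ro.from_euler('z',yaw).as_matrix().T+[x,y,0]
E
python3 - <<'E'
from h import *
pt,ps=bot.camera_params('top'),bot.camera_params('scene')
A=lambda q:np.array(q)/5+[230,148]
C=lambda q:(np.array(q)-[0,320])/4+[290,150]
B=lambda q:(np.array(q)-[420,0])/6+[350,165]
D=lambda q:(np.array(q)-[420,320])/5+[335,240]
rim=np.array([[38,65,7],[38,-65,7],[-38,65,7],[-38,-65,7.]])
rt=A([[76,54],[310,75],[62,208],[297,228]])
bt=A([[131,138],[231,149]]);bs=C([[108,388],[130,433]])
rs=C([[134,350],[204,455],[66,390],[110,500]])
def f(v):
    x,y,w,a,b=v;bb=[[0,27,a],[0,-27,b]]
    return np.r_[(proj(pt,seat(x,y,w,rim))-rt),(proj(pt,seat(x,y,w,bb))-bt),(proj(ps,seat(x,y,w,bb))-bs),(proj(ps,seat(x,y,w,rim))-rs)].ravel()
r=least_squares(f,[600,100,0,15,15],loss='soft_l1');print(r.x.round(3),f(r.x).reshape(-1,2).round(1).tolist())
pc=np.array([[25,52,10],[25,-52,10],[-25,-52,10],[-25,52,10],[20,0,40],[-20,0,40.]])
ct=B([[485,97],[707,60],[720,158],[503,203],[600,78],[617,160]])
cs=D([[540,372],[668,492],[600,535],[478,412]])
def g(v): return np.r_[proj(pt,cover(*v,pc))-ct,proj(ps,cover(*v,pc[:4]))-cs].ravel()
r=least_squares(g,[600,-150,0.2],loss='soft_l1');print(r.x.round(3),g(r.x).reshape(-1,2).round(1).tolist())
E
```

```text
[ 5.72299e+02  1.28381e+02 -1.14000e-01  1.82190e+01  1.76800e+01] [[-1.0, 0.3], [0.5, 1.2], [0.4, -3.1], [0.8, -2.2], [0.6, -0.3], [0.7, -0.4], [-0.5, 0.0], [-0.2, -0.2], [0.8, -1.9], [-2.2, -2.0], [-2.5, 0.5], [-0.5, -0.3]]
[ 5.48666e+02 -1.89652e+02  1.84000e-01] [[0.6, 0.3], [-1.2, -0.3], [0.5, 0.1], [1.3, -0.5], [1.2, -0.3], [1.5, -0.2], [0.3, -1.5], [-0.4, -0.8], [-1.1, -0.1], [-1.3, -1.1]]
```

```bash
cat >> h.py <<'E'
def toolR(yaw,tilt=25):  # tool y along seat/cover +y, z into the face
    S=Ro.from_euler('z',yaw).as_matrix()@Ro.from_euler('y',-tilt,degrees=True).as_matrix()
    return S@np.diag([-1,1,-1.])
def go(p,R,s=None):
    s=s or bot.observe();d=(np.array(p)-s['eef_pos'])/40
    w=np.degrees((Ro.from_matrix(R)*Ro.from_quat(s['orientation']).inv()).as_rotvec())/8
    print('shift',d.round(3).tolist(),'turn',w.round(3).tolist())
E
python3 - <<'E'
from h import *
go(seat(572.3,128.4,-.114,[0,0,120])[0],toolR(-.114))
E
```

```text
shift [7.211, -11.795, -0.648] turn [-0.736, -3.045, 1.792]
```

```bash
python3 -m crank '[[0.45,-0.737,-0.04,-0.046,-0.19,0.112],[0.45,-0.737,-0.04,-0.046,-0.19,0.112],[0.45,-0.737,-0.04,-0.046,-0.19,0.112],[0.45,-0.737,-0.04,-0.046,-0.19,0.112],[0.45,-0.737,-0.04,-0.046,-0.19,0.112],[0.45,-0.737,-0.04,-0.046,-0.19,0.112],[0.45,-0.737,-0.04,-0.046,-0.19,0.112],[0.45,-0.737,-0.04,-0.046,-0.19,0.112],[0.45,-0.737,-0.04,-0.046,-0.19,0.112],[0.45,-0.737,-0.04,-0.046,-0.19,0.112],[0.45,-0.737,-0.04,-0.046,-0.19,0.112],[0.45,-0.737,-0.04,-0.046,-0.19,0.112],[0.45,-0.737,-0.04,-0.046,-0.19,0.112],[0.45,-0.737,-0.04,-0.046,-0.19,0.112],[0.45,-0.737,-0.04,-0.046,-0.19,0.112],[0.45,-0.737,-0.04,-0.046,-0.19,0.112],[0,0,0,0,0,0],[0,0,0,0,0,0]]' 1 30
python3 - <<'E'
from h import *
import cv2,json
s=bot.observe();cv2.imwrite('pics/w1.png',bot.read_camera('wrist'))
json.dump({k:np.array(s[k]).tolist() for k in('eef_pos','orientation')},open('w1.json','w'))
print(s['time'],s['grip_width'],s['wrist_force'])
p=wristp(s);print(proj(p,seat(572.3,128.4,-.114,[[0,27,18.2],[0,-27,17.7],[38,65,7],[38,-65,7],[-38,65,7],[-38,-65,7]])).round(1).tolist())
go(seat(572.3,128.4,-.114,[0,0,120])[0],toolR(-.114))
E
```

```text
time: 1.9
eef_pos: [513.5, 145.9, 179.4]
orientation: [0.06, 0.976, -0.013, 0.208]
wrist_force: [0.3, -0.0, -0.2]
grip_width: 0.7
grip_force: 0.0
1.9 0.6922230813482724 [ 0.2672104  -0.04338309 -0.24957349]
[[338.8, 207.9], [287.0, 208.1], [372.2, 237.4], [255.6, 238.2], [374.8, 169.7], [250.5, 170.7]]
shift [0.213, -0.319, -0.019] turn [-0.014, -0.11, 0.05]
```

View pics/w1.png

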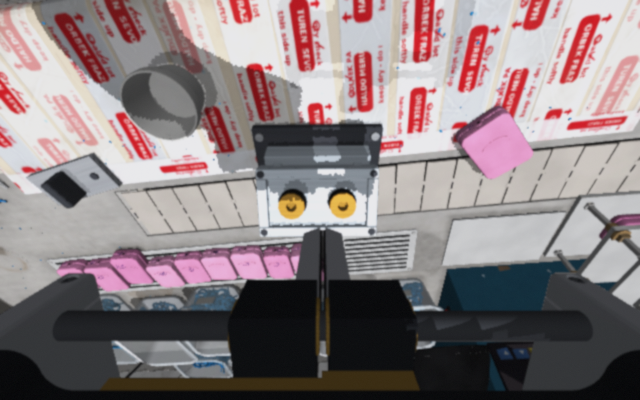

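The wrist view shows the bushings at about (342,205) and (291,206), roughly 4 px right of prediction. I'll zoom in and refine.

Run:
```python
import cv2,numpy as np
i=cv2.imread('pics/w1.png');c=i[150:250,240:400]
h=cv2.cvtColor(c,cv2.COLOR_BGR2HSV);m=cv2.inRange(h,(12,110,80),(32,255,255))
n,l,st,ce=cv2.connectedComponentsWithStats(m);print([(st[k].tolist(),(ce[k]+[240,150]).round(1).tolist()) for k in range(1,n) if st[k][4]>100])
cv2.imwrite('pics/w1c.png',cv2.resize(c,None,fx=5,fy=5,interpolation=cv2.INTER_CUBIC))
```

```text
[([89, 43, 27, 25, 520], [342.4, 204.5]), ([39, 44, 26, 25, 507], [291.2, 205.8])]
```

View pics/w1c.png

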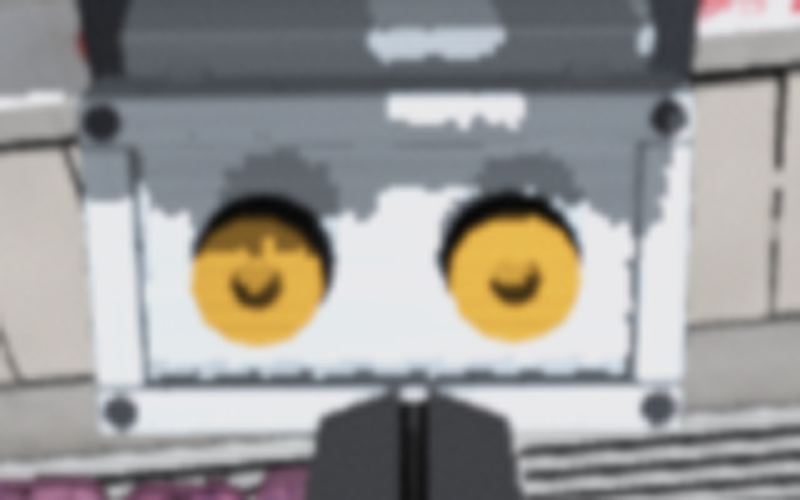

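The crop shows the flange centres at (258,278) and (514,278), and rim corners at (80,93), (692,90), (685,432) and (98,434).

Run:
```python
from h import *
import json
s=json.load(open('w1.json'));p=wristp(s)
W=lambda q:np.array(q)/5+[239.6,149.6]
rim=np.array([[38,65,7],[38,-65,7],[-38,65,7],[-38,-65,7.]])
rw=W([[685,432],[98,434],[692,91],[80,93]]);bw=W([[514,279],[258,279]])
pt,ps=bot.camera_params('top'),bot.camera_params('scene')
bt=np.array([[131,138],[231,149]])/5+[229.6,147.6];bs=(np.array([[108,388],[130,433]])-[0,320])/4+[289.6,149.6]
def f(v,k=1):
    x,y,w,a,b=v;bb=[[0,27,a],[0,-27,b]]
    return np.r_[proj(p,seat(x,y,w,rim))-rw,proj(p,seat(x,y,w,bb))-bw,k*(proj(pt,seat(x,y,w,bb))-bt),k*(proj(ps,seat(x,y,w,bb))-bs)].ravel()
for k in(0,1):
    r=least_squares(f,[572,128,-.1,15,15],args=(k,));print(r.x.round(3),f(r.x).reshape(-1,2).round(1).tolist())
```

```text
[ 5.70340e+02  1.32965e+02 -1.17000e-01  1.50890e+01  1.45520e+01] [[-0.4, -0.0], [-0.2, 0.2], [1.3, 0.0], [-1.3, 0.4], [0.4, -0.1], [0.1, 0.0], [-0.6, 0.6], [-0.5, 0.5], [-0.9, 0.3], [-0.7, 0.1]]
[ 5.70673e+02  1.32872e+02 -1.17000e-01  1.39000e+01  1.33680e+01] [[-0.5, 0.2], [-0.2, 0.4], [1.2, 0.3], [-1.3, 0.6], [0.3, -0.2], [0.2, -0.0], [-0.4, 0.3], [-0.4, 0.2], [-0.6, 0.6], [-0.4, 0.3]]
```

Run:
```python
from h import *
print(bot.observe()['eef_pos'])
for h in(60,22): go(seat(570.5,132.9,-.117,[0,27,h])[0],toolR(-.117))
n=-seatR(-.117)[:,2];print('1mm row',(n/40).round(4))
```

```text
[513.38289903 146.94358341 179.53104228]
shift [0.877, 0.393, -1.379] turn [-0.014, -0.11, 0.029]
shift [1.276, 0.346, -2.24] turn [-0.014, -0.11, 0.029]
1mm row [ 0.0105 -0.0012 -0.0227]
```

```bash
python3 -m crank '[[0.29,0.13,-0.46,-0.005,-0.037,0.01],[0.29,0.13,-0.46,-0.005,-0.037,0.01],[0.29,0.13,-0.46,-0.005,-0.037,0.01],[0.13,-0.015,-0.287,0,0,0],[0.13,-0.015,-0.287,0,0,0],[0.13,-0.015,-0.287,0,0,0],[0,0,0,0,0,0],[0,0,0,0,0,0],[0,0,0,0,0,0]]' 1 40
cat >> h.py <<'E'
def st(yy,X=570.5,Y=132.9,w=-.117):
    s=bot.observe();S=seatR(w)
    print('t',round(s['time'],2),'seat xyz',((s['eef_pos']-[X,Y,70])@S).round(2),'F',(s['wrist_force']@S).round(1),'g',round(s['grip_width'],1),s['grip_force'])
    return s
E
python3 - <<'E'
from h import *
s=st(0);go(seat(570.5,132.9,-.117,[0,27,22])[0],toolR(-.117))
import cv2
i=bot.read_camera('wrist');cv2.imwrite('pics/w2.png',cv2.resize(i[120:320,200:440],None,fx=3,fy=3))
E
```

```text
time: 2.85
eef_pos: [562.4, 160.0, 92.5]
orientation: [0.056, 0.975, -0.014, 0.216]
wrist_force: [-0.4, -0.5, -0.4]
grip_width: 0.5
grip_force: 0.0
t 2.85 seat xyz [-0.61 25.96 25.09] F [-0.4 -0.5 -0.2] g 0.5 0.0
shift [0.049, 0.02, -0.064] turn [0.016, 0.002, -0.008]
```

View pics/w2.png

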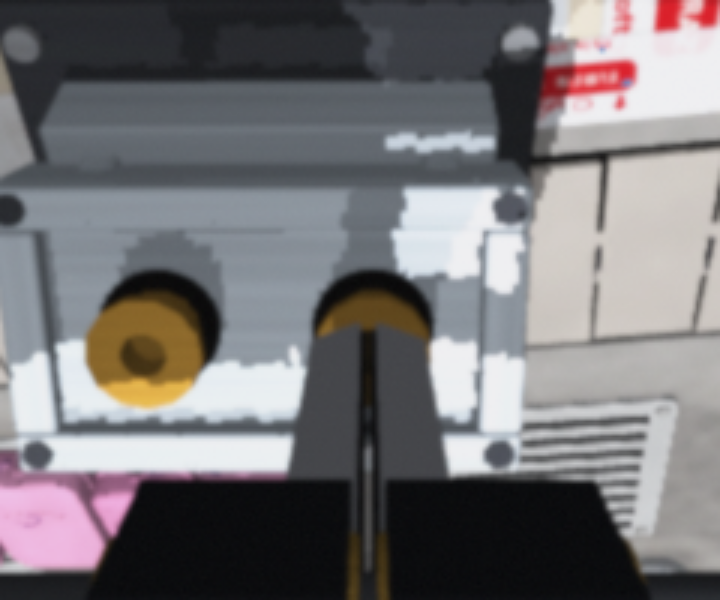

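Fingertips sit centred over the left bushing (flange centre x≈373, fingers x≈368). Approaching slowly.

```bash
python3 -m crank '[[0.025,0.02,-0.045,0,0,0],[0.02,-0.002,-0.045,0,0,0],[0.02,-0.002,-0.045,0,0,0],[0.02,-0.002,-0.045,0,0,0],[0,0,0,0,0,0],[0,0,0,0,0,0]]';python3 -c "from h import *;st(0)"
python3 -m crank '[[0.0105,-0.0012,-0.0227,0,0,0],[0.0105,-0.0012,-0.0227,0,0,0],[0.0105,-0.0012,-0.0227,0,0,0],[0,0,0,0,0,0],[0,0,0,0,0,0]]' |grep -v ori;python3 -c "from h import *;st(0)"
```

```text
time: 3.5
eef_pos: [566.2, 159.3, 84.8]
orientation: [0.057, 0.975, -0.014, 0.216]
wrist_force: [-0.5, -0.2, 2.9]
grip_width: 0.4
grip_force: 1.1
t 3.5 seat xyz [-0.44 25.74 16.54] F [ 0.8 -0.3  2.8] g 0.4 1.0923756257398054
time: 4.0
eef_pos: [567.3, 159.2, 82.3]
wrist_force: [-2.0, 0.0, 5.5]
grip_width: -0.1
grip_force: 3.2
t 4.0 seat xyz [-0.43 25.75 13.8 ] F [ 0.5 -0.2  5.8] g -0.1 3.176087891624775
```

```bash
python3 -m crank '[[0.0105,-0.0012,-0.0227,0,0,0],[0.0105,-0.0012,-0.0227,0,0,0],[0.0105,-0.0012,-0.0227,0,0,0],[0.0105,-0.0012,-0.0227,0,0,0],[0.0105,-0.0012,-0.0227,0,0,0],[0,0,0,0,0,0]]' |grep -v ori;python3 -c "from h import *;st(0)"
python3 -m crank '[[0.0105,-0.0012,-0.0227,0,0,0],[0.0105,-0.0012,-0.0227,0,0,0],[0,0,0,0,0,0],[0,0,0,0,0,0]]' |grep -v ori;python3 -c "from h import *;st(0)"
```

```text
time: 4.6
eef_pos: [569.4, 159.0, 77.8]
wrist_force: [-2.9, -0.5, 6.6]
grip_width: 0.5
grip_force: 3.4
t 4.6 seat xyz [-0.47 25.78  8.78] F [ 0.2 -0.8  7.2] g 0.5 3.365442387876101
time: 5.0
eef_pos: [570.3, 158.9, 76.0]
wrist_force: [-2.6, -0.7, 5.7]
grip_width: 0.6
grip_force: 3.3
t 5.0 seat xyz [-0.43 25.8   6.82] F [ 0.1 -1.   6.2] g 0.6 3.270030119747389
```

```bash
for k in 1 2 ; do python3 -m crank '[[0.0105,-0.0012,-0.0227,0,0,0],[0,0,0,0,0,0],[0,0,0,0,0,0]]' >/dev/null;python3 -c "from h import *;st(0)"; done
for k in 1 2 3; do python3 -m crank '[[0.005,-0.0006,-0.0113,0,0,0],[0,0,0,0,0,0],[0,0,0,0,0,0]]' >/dev/null;python3 -c "from h import *;st(0)"; done
```

```text
t 5.3 seat xyz [-0.47 25.78  5.83] F [ 0.  -0.9  6.3] g 0.4 3.3591198694193736
t 5.6 seat xyz [-0.46 25.78  4.82] F [-0.2 -0.   7.5] g 0.6 3.3775831625098363
t 5.9 seat xyz [-0.46 25.79  4.36] F [-0.4 -0.4  8.3] g 0.1 3.5224770320928656
t 6.2 seat xyz [-0.45 25.83  3.93] F [ 0.4 -1.7  7.9] g 0.2 3.9938511711079627
t 6.5 seat xyz [-0.47 25.81  3.71] F [-0.5  0.1 11. ] g 0.5 5.721710538491607
```

```bash
for k in 1 2 3; do python3 -m crank '[[0.005,-0.0006,-0.0113,0,0,0],[0,0,0,0,0,0],[0,0,0,0,0,0]]' >/dev/null;python3 -c "from h import *;st(0)"; done
```

```text
t 6.8 seat xyz [-0.44 25.8   3.5 ] F [-1.1 -0.8 14.9] g 0.6 7.464935209136456
t 7.1 seat xyz [-0.49 25.79  3.24] F [ 0.  -2.1 18.1] g 0.1 9.207694586366415
t 7.4 seat xyz [-0.47 25.86  3.04] F [-1.  -1.9 21.7] g 0.4 10.952035328373313
```

```bash
python3 -m crank '[[0.005,-0.0006,-0.0113,0,0,0],[0,0,0,0,0,0],[0,0,0,0,0,0]]' >/dev/null;python3 - <<'E'
from h import *
s=st(0);S=seatR(-.117)
print((S@[0,0,25/4]/40).round(4),(S@[.4,-52.8,0]/160).round(4),(S@[0,0,-10/4]/40).round(4))
E
```

```text
t 7.7 seat xyz [-0.44 25.85  2.82] F [-1.  -2.  25.6] g 0.3 12.694912925362587
[-0.0656  0.0077  0.1416] [-0.0363 -0.328   0.0011] [ 0.0262 -0.0031 -0.0566]
```

```bash
python3 -m crank '[[-0.0656,0.0077,0.1416,0,0,0],[-0.0656,0.0077,0.1416,0,0,0],[-0.0656,0.0077,0.1416,0,0,0],[-0.0656,0.0077,0.1416,0,0,0],[-0.0363,-0.328,0.001,0,0,0],[-0.0363,-0.328,0.001,0,0,0],[-0.0363,-0.328,0.001,0,0,0],[-0.0363,-0.328,0.001,0,0,0],[0,0,0,0,0,0],[0.0262,-0.0031,-0.0566,0,0,0],[0.0262,-0.0031,-0.0566,0,0,0],[0.0262,-0.0031,-0.0566,0,0,0],[0.0262,-0.0031,-0.0566,0,0,0],[0,0,0,0,0,0],[0,0,0,0,0,0]]' >/dev/null;python3 -c "from h import *;s=st(0);go(s['eef_pos'],toolR(-.117))"
```

```text
t 9.2 seat xyz [ -0.26 -25.94  16.07] F [-0.7  0.7  2.8] g 0.4 1.4689793295110576
shift [0.0, 0.0, 0.0] turn [0.012, -0.001, -0.008]
```

```bash
python3 -m crank '[[0.0105,-0.0012,-0.0227,0,0,0],[0.0105,-0.0012,-0.0227,0,0,0],[0.0105,-0.0012,-0.0227,0,0,0],[0.0105,-0.0012,-0.0227,0,0,0],[0.0105,-0.0012,-0.0227,0,0,0],[0,0,0,0,0,0]]' >/dev/null;python3 -c "from h import *;st(0)"
python3 -m crank '[[0.0105,-0.0012,-0.0227,0,0,0],[0.0105,-0.0012,-0.0227,0,0,0],[0.0105,-0.0012,-0.0227,0,0,0],[0.0105,-0.0012,-0.0227,0,0,0],[0,0,0,0,0,0],[0,0,0,0,0,0]]' >/dev/null;python3 -c "from h import *;st(0)"
```

```text
t 9.8 seat xyz [ -0.25 -25.92  11.31] F [-0.4  1.1  6.8] g 0.4 3.359757720027119
t 10.4 seat xyz [ -0.28 -25.95   7.31] F [-0.5  1.   5.2] g 0.4 3.221902843506541
```

```bash
for k in 1 2 3 4; do python3 -m crank '[[0.005,-0.0006,-0.0113,0,0,0],[0,0,0,0,0,0],[0,0,0,0,0,0]]' >/dev/null;python3 -c "from h import *;st(0)"; done
```

```text
t 10.7 seat xyz [ -0.23 -25.92   6.87] F [-0.5  1.6  5.8] g 0.5 3.48855755495606
t 11.0 seat xyz [ -0.25 -25.92   6.37] F [0.3 1.  7.1] g 0.2 3.545979167392943
t 11.3 seat xyz [ -0.26 -25.94   5.87] F [-0.1  2.1  7.2] g 0.3 3.556451995682437
t 11.6 seat xyz [ -0.25 -25.91   5.4 ] F [0.  0.8 7.1] g 0.2 3.5587836481863633
```

```bash
for k in 1 2 3 4 5 6 7; do python3 -m crank '[[0.005,-0.0006,-0.0113,0,0,0],[0,0,0,0,0,0],[0,0,0,0,0,0]]' >/dev/null;python3 -c "from h import *;st(0)"; done
```

```text
t 11.9 seat xyz [ -0.22 -25.92   4.91] F [-0.   0.6  6.4] g 0.6 3.5584122635191306
t 12.2 seat xyz [ -0.27 -25.91   4.4 ] F [-0.3  0.7  6.5] g 0.1 3.558444593218155
t 12.5 seat xyz [ -0.25 -25.93   3.91] F [0.2 0.8 6.2] g 0.4 3.5584814159665257
t 12.8 seat xyz [ -0.28 -25.91   3.65] F [-0.4  0.9 10.8] g 0.5 5.128002434503287
t 13.1 seat xyz [ -0.26 -25.93   3.41] F [-0.5 -0.2 13.9] g 0.6 6.898540402762592
t 13.4 seat xyz [ -0.29 -25.91   3.19] F [-0.5  0.2 17.1] g 0.4 8.670751021709293
t 13.7 seat xyz [ -0.26 -25.88   2.97] F [-0.2 -0.5 21.2] g 0.7 10.440907124429941
```

```bash
python3 -m crank '[[0.005,-0.0006,-0.0113,0,0,0],[0,0,0,0,0,0],[0,0,0,0,0,0]]' >/dev/null;python3 -c "from h import *;st(0)"
python3 -m crank '[[-0.0656,0.0077,0.1416,0,0,0],[-0.13,0.015,0.283,0,0,0],[-0.2,0.02,0.42,0,0,0],[-0.2,0.02,0.42,0,0,0],[0,0,0,0,0,0]]' 0.6 20 >/dev/null
python3 -c "
from h import *;s=st(0);go([548.7,-189.7,130],toolR(.184,0))"
```

```text
t 14.0 seat xyz [ -0.25 -25.9    2.75] F [-0.1 -0.2 24.8] g 0.5 12.214533411897719
t 14.5 seat xyz [  0.09 -26.82  58.36] F [0.2 0.7 0.2] g 36.2 0.0
shift [0.144, -7.471, 0.177] turn [-0.094, 3.152, 2.12]
```

```bash
python3 -m crank '[[0.014,-0.747,0.018,-0.009,0.315,0.212],[0.014,-0.747,0.018,-0.009,0.315,0.212],[0.014,-0.747,0.018,-0.009,0.315,0.212],[0.014,-0.747,0.018,-0.009,0.315,0.212],[0.014,-0.747,0.018,-0.009,0.315,0.212],[0.014,-0.747,0.018,-0.009,0.315,0.212],[0.014,-0.747,0.018,-0.009,0.315,0.212],[0.014,-0.747,0.018,-0.009,0.315,0.212],[0.014,-0.747,0.018,-0.009,0.315,0.212],[0.014,-0.747,0.018,-0.009,0.315,0.212],[0,0,0,0,0,0],[0,0,0,0,0,0],[0,0,0,0,0,0]]' >/dev/null
python3 - <<'E'
from h import *
import cv2,json
s=st(0);cv2.imwrite('pics/w3.png',bot.read_camera('wrist'))
json.dump({k:np.array(s[k]).tolist() for k in('eef_pos','orientation')},open('w3.json','w'))
p=wristp(s);print(proj(p,cover(548.7,-189.7,.184,[[25,52,10],[25,-52,10],[-25,-52,10],[-25,52,10],[20,0,40],[-20,0,40]])).round(1).tolist())
i=cv2.imread('pics/w3.png')[100:300,200:450];cv2.imwrite('pics/w3c.png',cv2.resize(i,None,fx=3,fy=3,interpolation=cv2.INTER_CUBIC))
go([548.7,-189.7,130],toolR(.184,0))
E
```

```text
t 15.8 seat xyz [  33.13 -277.46   45.82] F [-0.6 -0.   0.1] g 37.5 0.0
[[332.0, 203.4], [236.3, 207.1], [228.9, 161.8], [330.1, 157.4], [278.8, 211.6], [274.5, 171.8]]
shift [-0.003, -1.151, 0.104] turn [0.079, 0.509, 0.335]
```

View pics/w3c.png

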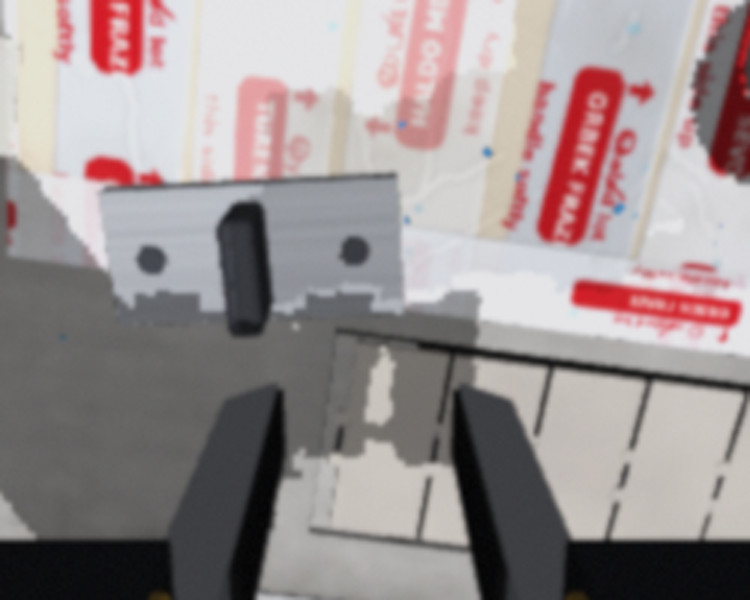

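The cover corners in the crop are at (103,188), (397,175), (403,302) and (120,322), with holes at (152,260) and (354,251) and the far bar-top end at (246,333). Refitting.

Run:
```python
from h import *
import json
s=json.load(open('w3.json'));p=wristp(s)
W=lambda q:np.array(q)/3+[199.7,99.7]
pc=np.array([[25,52,10],[25,-52,10],[-25,-52,10],[-25,52,10],[0,0,10]])
cw=W([[403,303],[120,323],[103,189],[397,176],[253,255.5]])
def g(v): return (proj(p,cover(*v,pc))-cw).ravel()
r=least_squares(g,[548,-190,.18]);print(r.x.round(3),g(r.x).reshape(-1,2).round(1).tolist())
x,y,w=r.x
go([x,y,60],toolR(w,0))
```

```text
[ 5.48626e+02 -1.86571e+02  1.96000e-01] [[1.1, 2.5], [-0.2, 0.6], [-2.3, 0.1], [0.9, -1.2], [0.5, -1.4]]
shift [-0.005, -1.073, -1.646] turn [0.076, 0.509, 0.418]
```

```bash
python3 -m crank '[[0,-0.36,-0.3,0.025,0.17,0.14],[0,-0.36,-0.3,0.025,0.17,0.14],[0,-0.36,-0.3,0.025,0.17,0.14],[0,0,-0.3,0,0,0],[0,0,-0.4,0,0,0],[0,0,0,0,0,0],[0,0,0,0,0,0],[0,0,0,0,0,0]]' >/dev/null
python3 - <<'E'
from h import *
import cv2
s=st(0);print(s['eef_pos']);go([548.6,-186.6,14],toolR(.196,0))
i=bot.read_camera('wrist')[100:300,180:460];cv2.imwrite('pics/w4.png',cv2.resize(i,None,fx=2.5,fy=2.5))
E
```

```text
t 16.65 seat xyz [  12.04 -320.49  -13.59] F [0.9 0.2 0. ] g 37.4 0.0
[ 549.63056742 -187.34706548   62.7753306 ]
shift [-0.026, 0.019, -1.219] turn [0.004, 0.01, 0.005]
```

View pics/w4.png

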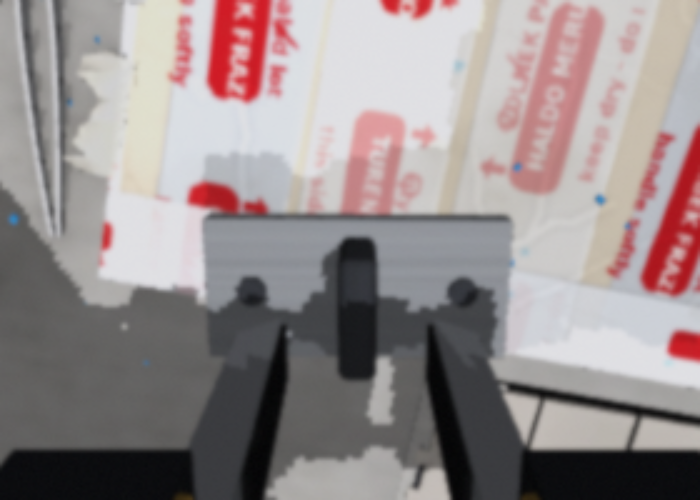

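The bar (x≈357) is centred between the fingers and square to them. Descending and gripping.

```bash
python3 -m crank '[[-0.006,0.005,-0.3,0,0,0],[-0.006,0.005,-0.3,0,0,0],[-0.006,0.005,-0.3,0,0,0],[-0.006,0.005,-0.25,0,0,0],[0,0,-0.05,0,0,0],[0,0,0,0,0,0],[0,0,0,0,0,0]]' >/dev/null
python3 -c "from h import *;s=st(0);print(s['eef_pos'])"
python3 -m crank '[[0,0,0,0,0,0],[0,0,0,0,0,0],[0,0,0,0,0,0],[0,0,0,0,0,0],[0,0,0,0,0,0]]' 1 40
python3 -m crank '[[0,0,0.2,0,0,0],[0,0,0.4,0,0,0],[0,0,0.6,0,0,0],[0,0,0.7,0,0,0],[0,0,0.7,0,0,0],[0,0,0.7,0,0,0],[0,0,0,0,0,0]]'
python3 -c "
from h import *;go(seat(570.5,132.9,-.117,[0,0,14+60])[0],toolR(-.117))"
```

```text
t 17.4 seat xyz [  -9.39 -320.57  -57.08] F [-0.4  0.1 -0.1] g 37.6 0.0
[ 548.58494384 -187.29680731   14.29781378]
time: 17.9
eef_pos: [548.4, -187.5, 14.4]
orientation: [-0.097, 0.995, -0.0, 0.0]
wrist_force: [0.0, -0.2, 1.7]
grip_width: 12.0
grip_force: 40.0
time: 18.6
eef_pos: [551.0, -187.3, 150.7]
orientation: [-0.097, 0.995, -0.001, 0.004]
wrist_force: [0.7, -0.6, -2.1]
grip_width: 11.9
grip_force: 40.0
shift [-0.29, 8.096, -0.341] turn [0.145, -3.081, -2.189]
```

```bash
python3 -m crank '[[-0.02,0.5,0,0.01,-0.2,-0.146],[-0.02,0.54,-0.023,0.01,-0.2,-0.146],[-0.02,0.54,-0.023,0.01,-0.2,-0.146],[-0.02,0.54,-0.023,0.01,-0.2,-0.146],[-0.02,0.54,-0.023,0.01,-0.2,-0.146],[-0.02,0.54,-0.023,0.01,-0.2,-0.146],[-0.02,0.54,-0.023,0.01,-0.2,-0.146],[-0.02,0.54,-0.023,0.01,-0.2,-0.146],[-0.02,0.54,-0.023,0.01,-0.2,-0.146],[-0.02,0.54,-0.023,0.01,-0.2,-0.146],[-0.02,0.54,-0.023,0.01,-0.2,-0.146],[-0.02,0.54,-0.023,0.01,-0.2,-0.146],[-0.02,0.54,-0.023,0.01,-0.2,-0.146],[-0.02,0.54,-0.023,0.01,-0.2,-0.146],[-0.02,0.54,-0.023,0.01,-0.2,-0.146],[0,0,0,0,0,0],[0,0,0,0,0,0],[0,0,0,0,0,0]]' >/dev/null
python3 -c "
from h import *;st(0);go(seat(570.5,132.9,-.117,[0,0,14.4+20])[0],toolR(-.117))"
```

```text
t 20.4 seat xyz [-4.31 -3.28 71.62] F [-1.2 -0.5 -0.6] g 11.6 39.99851703643799
shift [0.497, 0.024, -0.798] turn [-0.037, -0.132, 0.001]
```

```bash
python3 -m crank '[[0.124,0.006,-0.2,-0.009,-0.033,0],[0.124,0.006,-0.2,-0.009,-0.033,0],[0.124,0.006,-0.2,-0.009,-0.033,0],[0.124,0.006,-0.2,-0.009,-0.033,0],[0,0,0,0,0,0],[0,0,0,0,0,0],[0,0,0,0,0,0],[0,0,0,0,0,0]]' >/dev/null
python3 - <<'E'
from h import *
import cv2,json
s=st(0);go(seat(570.5,132.9,-.117,[0,0,14.4+20])[0],toolR(-.117))
json.dump({k:np.array(s[k]).tolist() for k in('eef_pos','orientation')},open('w5.json','w'))
cv2.imwrite('pics/w5f.png',bot.read_camera('wrist'))
i=cv2.imread('pics/w5f.png')[130:280,220:420];cv2.imwrite('pics/w5.png',cv2.resize(i,None,fx=4,fy=4,interpolation=cv2.INTER_CUBIC))
p=wristp(s);R=Ro.from_quat(s['orientation']).as_matrix()
q=lambda X:((proj(p,X)-[219.6,129.6])*4).round(0).tolist()
print('rim',q(seat(570.5,132.9,-.117,[[-38,65,7],[-38,-65,7],[-27,54,7],[-27,-54,7],[38,65,7],[38,-65,7]])))
# cover corners in tool frame: x tool=-cover x
P=np.array([[25,52,4.4],[25,-52,4.4],[-25,52,4.4],[-25,-52,4.4]]);print('cov',q(P@R.T+s['eef_pos']))
E
```

```text
t 21.2 seat xyz [ 0.31  1.1  34.91] F [-0.5  0.4 -1.6] g 11.4 39.99870300292969
shift [-0.005, -0.027, -0.015] turn [-0.009, 0.009, -0.007]
rim [[761.0, 192.0], [51.0, 193.0], [697.0, 250.0], [116.0, 251.0], [729.0, 562.0], [84.0, 563.0]]
cov [[725.0, 299.0], [101.0, 300.0], [704.0, 567.0], [122.0, 567.0]]
```

View pics/w5.png

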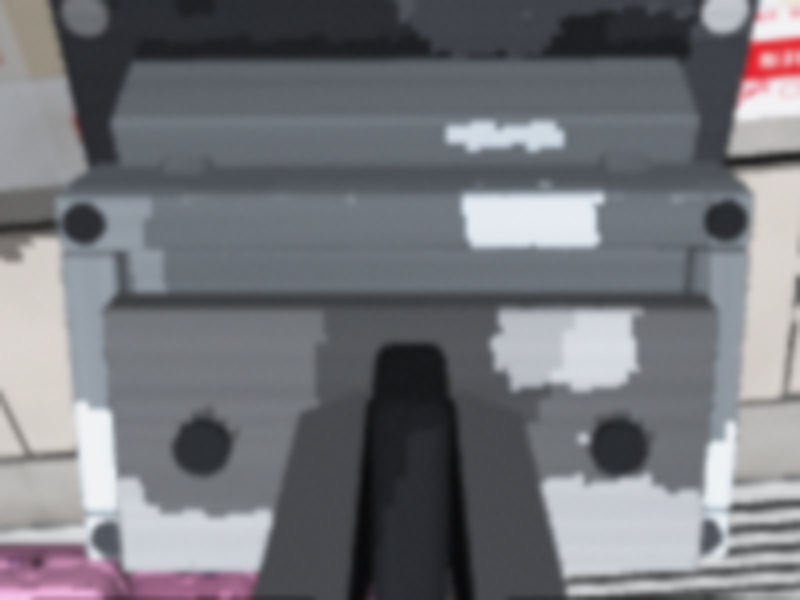

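The pocket's near inner corners are at (118,252) and (698,252), and the cover's near corners are at (107,306) and (713,306). Relative to the model the cover sits about 1 mm upslope and 0.7 mm to +y, so I'll correct that on the way down.

```bash
python3 - <<'E'
from h import *
S=seatR(-.117);print((S@[-.9,-.7,-10]/160).round(4),(S@[0,0,-2]/40).round(4))
E
python3 -m crank '[[0.02,-0.0065,-0.059,-0.002,0.002,-0.002],[0.02,-0.0065,-0.059,-0.002,0.002,-0.002],[0.02,-0.0065,-0.059,-0.002,0.002,-0.002],[0.02,-0.0065,-0.059,-0.002,0.002,-0.002],[0,0,0,0,0,0],[0,0,0,0,0,0],[0,0,0,0,0,0]]' >/dev/null
python3 -c "from h import *;s=st(0);go(s['eef_pos'],toolR(-.117))"
```

```text
[ 0.0207 -0.0068 -0.059 ] [ 0.021  -0.0025 -0.0453]
t 21.95 seat xyz [-1.08  0.66 24.58] F [-1.2 -0.1 -1.2] g 12.2 39.99851882457733
shift [0.0, 0.0, 0.0] turn [0.001, -0.003, -0.002]
```

```bash
python3 -m crank '[[0.014,-0.004,-0.021,0,0,0],[0.014,-0.004,-0.021,0,0,0],[0.0105,-0.0012,-0.0227,0,0,0],[0.0105,-0.0012,-0.0227,0,0,0],[0.0105,-0.0012,-0.0227,0,0,0],[0,0,0,0,0,0],[0,0,0,0,0,0]]' >/dev/null
python3 -c "from h import *;st(0)"
python3 -m crank '[[0.0105,-0.0012,-0.0227,0,0,0],[0.0105,-0.0012,-0.0227,0,0,0],[0,0,0,0,0,0],[0,0,0,0,0,0]]' >/dev/null
python3 -c "from h import *;st(0)"
```

```text
t 22.65 seat xyz [-0.76  0.5  19.52] F [-1.2  0.3 -1.5] g 11.6 39.998624324798584
t 23.05 seat xyz [-0.76  0.48 17.51] F [-1.1 -0.3 -1.3] g 11.8 39.99872088432312
```

```bash
for k in 1 2 3 4; do python3 -m crank '[[0.0105,-0.0012,-0.0227,0,0,0],[0,0,0,0,0,0],[0,0,0,0,0,0]]' >/dev/null
python3 -c "from h import *;st(0)"; done
```

```text
t 23.35 seat xyz [-0.75  0.49 16.52] F [-0.3 -0.1 -1.1] g 11.8 39.99859929084778
t 23.65 seat xyz [-0.78  0.48 15.51] F [-0.5 -0.5 -1.6] g 11.6 39.998652935028076
t 23.95 seat xyz [-0.74  0.47 14.51] F [-1.1 -0.2 -2.4] g 11.6 39.99856173992157
t 24.25 seat xyz [-0.74  0.53 13.89] F [-1.7 -1.3  5.5] g 11.3 40.00650107860565
```

```bash
python3 -m crank '[[0,0,0,0,0,0],[0,0,0,0,0,0],[0,0,0,0,0,0],[0,0,0,0,0,0],[0,0,0,0,0,0]]' 0.65 >/dev/null
python3 -c "from h import *;st(0)"
python3 -m crank '[[-0.05,0.006,0.11,0,0,0],[-0.1,0.012,0.22,0,0,0],[-0.2,0.024,0.44,0,0,0],[-0.2,0.024,0.44,0,0,0],[-0.2,0.024,0.44,0,0,0],[-0.2,0.024,0.44,0,0,0],[0,0,0,0,0,0],[0,0,0,0,0,0]]' >/dev/null
python3 - <<'E'
from h import *
import cv2
st(0);a=bot.read_camera('wrist')[110:260,220:420]
b=bot.read_camera('scene')[145:215,280:360]
o=np.hstack([cv2.resize(a,(460,345)),cv2.resize(b,(340,345))])
cv2.imwrite('pics/w6.png',o)
E
```

```text
t 24.75 seat xyz [-0.67  0.5  13.47] F [ 0.5 -0.7 -0. ] g 32.7 0.0
t 25.55 seat xyz [  0.34   0.71 105.73] F [-1.1  0.9  0.5] g 32.7 0.0
```

View pics/w6.png

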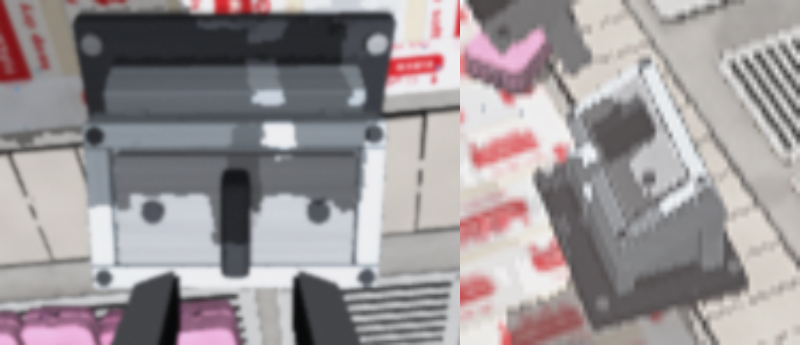

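The cover lies flat inside the rim on all four sides, with the bar outward at (235,222). The gripper is clear, so I'm handing in.

```bash
python3 -c "
from bench import bot
print(bot.hand_in())"
```

```text
the job is handed in; nothing more can be done
None
```

I pressed both bushings home (about 25 N peak wrist force each), then laid the cover flat in the pocket with its grip bar outward, released it, backed the gripper clear and handed the job in at about 26 s; no verdict was returned.

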